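Roll an inlay strip flush into a fingerboard blank

TASK

Take the hand roller from its wooden rest by its red grip and, starting on the red slip, roll it along the inlay strip to the far end in one unbroken pass without lifting it off, pressing down steadily with about 15 N (and never 25 N or more, which cracks the wood), so that all five slips sink flush with the board. Then put the roller back in its rest, upright as it was. Only the roller may touch the board; leave the glue bottle, the jar and the screwdriver alone.

Things in the scene. Friction and masses are not known exactly. Their poses are not given: they have to be found in the camera images.
- bed: Fixed plywood bed, 250 x 110 x 16 mm; origin at the centre of its underside on the table, x along the inlay strip, z up. Above it a dark fingerboard blank, 226 x 80 x 16 mm, lies on rubber pads that yield about 1 mm per 8 N (stop 6 mm down) and spring back. Its height and slope vary and are not measured: the middle of its top face is 42 to 58 mm above the table, and it slopes up to 2.3 degrees, either end up.
- strip_start (a point): Point 16 mm above the table straight below the middle of the red slip (bed x = -60 mm, y = 0). The strip, let into the blank's top: five butted wooden slips, each 30 mm long (x), 40 mm wide (y), 150 mm in all; the red one at the bed's -x end, the others light and brown. At first each stands 3 to 4 mm proud of the blank's top face.
- strip_end (a point): Point on the bed's top face, 16 mm above the table, straight below the middle of the last slip, at the far end from the red one (bed x = +60 mm).
- slip1 (a joint): How far the red slip is pressed down, m: 0 = 4 mm proud of the blank's top, 0.004 = flush, where it stops. A slip stays put until pressed with about 8 N, then slides down and stays down.
- slip2 (a joint): The same for the second slip.
- slip3 (a joint): The same for the middle slip.
- slip4 (a joint): The same for the fourth slip.
- slip5 (a joint): The same for the last slip.
- rest: Fixed wooden rest: base 90 x 100 x 8 mm, origin at the centre of its underside on the table, z up. Two walls at y = +-40 mm (12 thick, 66 along x, tops 66 mm above the table) carry the roller's crossbar ends in notches 40 mm wide (x) between 8 mm lips; the wheel hangs between. Parked, the roller's origin is 12 mm above the rest's, x along the rest's x (either way round).
- roller: Hand roller, about 0.4 kg, 114 mm tall, parked upright in the rest. Origin at its lowest point, under the wheel; z up, x the rolling direction, y along the axle; same either way round. Black rubber wheel, diameter 48, width 38 mm, turns freely; steel crossbar 30 (x) by 92 mm (y), 54 to 64 mm up; red grip block 26 (x) by 40 mm (y), 64 to 114 mm up, to be pinched from above across x.
- axle (a point): Centre of the roller's wheel, 24 mm above the roller's origin.
- glue: Green glue bottle with red cap, 48 mm in diameter, 110 mm tall, standing on the table, origin at the centre of its underside. Bystander.
- tin: Amber jar with steel lid, 64 mm in diameter, 45 mm tall, standing on the table, origin at the centre of its underside. Bystander.
- driver: Screwdriver with red handle lying on the table, about 200 mm long, origin near its middle. Bystander.
Not all that is in view belongs to the job. Leave any orange or turquoise look-alike of the roller alone.

How it is judged:
By the outcome, as a careful person would: the job done as asked, in the order asked, and still so for the second after the job is handed in, with the robot touching nothing.
It also fails if it takes over 72 s, if anything falls off the work surface, if the arm or the gripper's body presses on something with over 40 N, if the wrist force passes 120 N, or if a joint passes its speed limit or range.

ROBOT

A 7-joint arm with a two-finger parallel gripper is mounted at the origin on the work surface. World frame = base frame: x ahead of the robot, y to its left, z up, the work surface at z = 0. Lengths are in mm, angles in rad, forces in N, time in s.
With the tool pointing down it reaches from about 400 to 875 mm from the base axis. Payload 4.4 kg.
Tool frame: the origin (TCP) lies at the very end of the fingers, on their centre line; the grasp point (between the pads) lies 19 mm behind it; z points along the fingers, y is the line along which they close (so a half turn about z gives the same grasp; the last joint's range is limited). The gripper opens to 85 mm and grips with 20 to 120 N. Pads are 22 mm wide; open, the fingers measure 114 mm over their backs; the gripper's body (76 mm by 85 mm) begins 54 mm behind the grasp point. The pads swing forward as they close: fully open they stand 13 mm farther back than shut.
Start: joints at [-1.405, 0.628, 0.038, 1.517, -0.027, 0.996, -0.02], TCP at [149.299, 632.635, 231.313] pointing down, gripper open.
Joint ranges: [-3.06, 3.06], [-0.37, 2.12], [-1.25, 1.32], [0.18, 2.47], [-1.1, 4.24], [0.23, 1.98], [-2.94, 2.94]. Speed limits (rad/s): [2.57, 2.57, 3.14, 3.14, 3.14, 3.14, 3.14].

INTERFACE

Orientations are given as [roll, pitch, yaw] about the fixed x, y, z axes, in that order (R = Rz(yaw) Ry(pitch) Rx(roll)).
In Python, from cell import sensors, get_image, camera_params, order gives the robot as it stands.
- The arm moves only by the shell command python3 -m inch 'ROWS' [OPENING]. ROWS is JSON, a list that holds one entry, the list of rows, each a list of 4 numbers: the shift along the tool's x, y, z in cm, then the turn about the tool's z in degrees. A call has 1 to 8 rows; each row is the pose to reach, as a shift and turn from the pose commanded when the call began, along the tool's axes at that moment; what a row does not reach only later rows make up. A row lasts 1/12 s, in which the tool goes at most 41.7 mm and 7.16 degrees, less where a joint would pass 70% of its speed; a pose out of reach is approached as far as the arm can. A call with a gripper value outside its range is refused whole. OPENING is the finger opening in cm, from 0 to 8.54, set as the call begins (- or left out, the last holds). The fingers move at their own pace and stop on an object; the grip force is fixed at half the most. Time passes only in rows, so rows that repeat a pose let the fingers close. It gives the time, the measured TCP pose, the force, the opening and the grip force at its end, in the units of the state.
- sensors.read_state(): the state, without advancing time (a new reading comes with each control period).
- get_image(name): name is "scene" or "side" or "wrist"; returns the picture (480x640x3 uint8, blue, green, red); there is no depth.
- camera_params(name): a dict with "mtx" (3x3 intrinsics, pixels), "rvec" (rotation vector, rad) and "tvec" (3), from world to camera coordinates, as OpenCV has them. Camera axes: x right, y down, z forward; pixel columns grow to the right and rows downward; lengths in mm; the calibration is good to about 2 mm. A picture is of the moment at which its call begins: read the wrist's pose just before it. camera_params takes no time and is no camera call; for the wrist camera it gives the pose at the moment of the call.
- order.finish_job(): hands the job in; it is judged then, once.
The state is a dict: "clock": time; "qpos": joint angles; "qd": joint speeds; "tau": joint torques, N m; "eef_pos": TCP position; "tool_rot": TCP orientation; "force": force on the tool from outside, world axes, zero at the start; "torque": the same for the moment, N m; "width": finger opening in mm; "gripper_force": force on a finger pad.
Only numpy, scipy, OpenCV 4.12 (cv2) and the standard library are available. Lean on these libraries where they do the work, as an engineer would, in place of code of your own. Each camera call takes 0.05 s, during which the arm holds its last target. There are 200 camera calls.

## Working session

There is one attempt and no reset: what is moved stays moved. The work goes in short steps, Python scripts to look and compute and a shell command to move; the robot and the scene stay as the last step left them, time stands still between calls to the robot, and variables do not carry over. Pictures are saved under pics/ and viewed, at most 10 in all, crops included, and the job is handed in when it is done.

```bash
mkdir -p pics; ls
python3 - <<'E'
from cell import sensors,get_image,camera_params
import cv2,numpy as np
s=sensors.read_state();print({k:np.round(v,3).tolist() for k,v in s.items()})
a=get_image("scene");b=get_image("side")
cv2.imwrite("pics/scene0.png",a);cv2.imwrite("pics/side0.png",b)
for n in("scene","side","wrist"):
    p=camera_params(n);print(n,np.round(p["mtx"],1).tolist(),np.round(p["rvec"],3).ravel(),np.round(p["tvec"],1).ravel())
E
```

```text
pics
{'clock': 0.0, 'qpos': [-1.405, 0.629, 0.038, 1.518, -0.027, 0.996, -0.02], 'qd': [0.001, 0.001, -0.001, -0.0, 0.0, -0.0, 0.001], 'tau': [0.0, -56.342, 1.226, -19.345, 0.011, 0.01, 0.0], 'eef_pos': [149.172, 631.996, 230.391], 'tool_rot': [-3.14, 0.0, 2.91], 'force': [-0.945, -0.402, -1.301], 'torque': [0.027, 0.059, 0.04], 'gripper_force': 0.0, 'width': 85.213}
scene [[448.0, 0.0, 315.4], [0.0, 448.0, 238.9], [0.0, 0.0, 1.0]] [ 1.956  0.884 -0.484] [-342.2 -178.9 1268.7]
side [[515.8, 0.0, 314.7], [0.0, 515.8, 238.4], [0.0, 0.0, 1.0]] [ 2.271 -0.739  0.32 ] [-486.4  247.   770.3]
wrist [[398.2, 0.0, 319.7], [0.0, 398.2, 241.0], [0.0, 0.0, 1.0]] [-2.29  -1.812 -0.242] [-649.6  -34.7  379.5]
```

View pics/scene0.png

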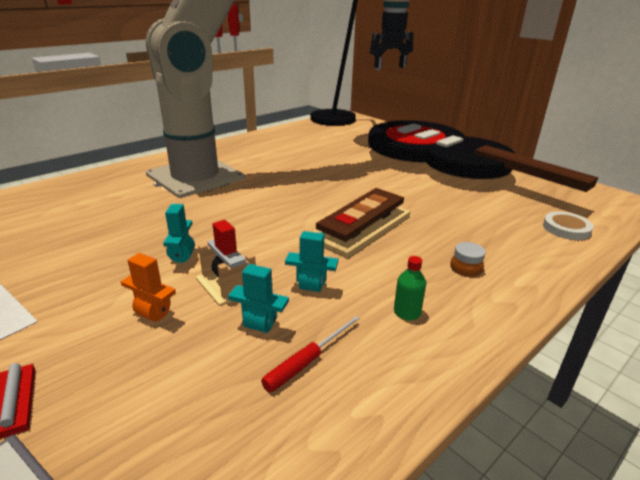

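View pics/side0.png

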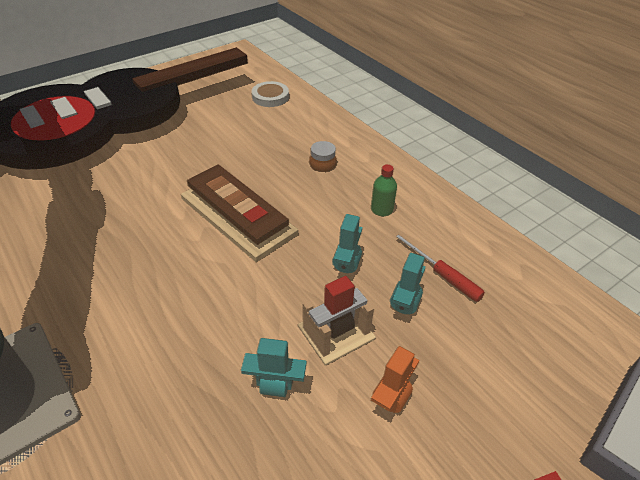

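Side view: the real roller has its red grip at (340,295), grey crossbar, in the wooden rest at (337,335). The look-alikes are turquoise at (348,243), (408,283), (273,368) and orange at (397,378). The scene view has the red grip at (225,238). The strip's red slip is at side (257,213) and scene (347,217). I'll triangulate these and make the confirming crop.

```bash
cat > h.py <<'E'
import cv2,numpy as np
from cell import sensors,get_image,camera_params
def ray(n,uv,p=None):
    p=p or camera_params(n)
    R=cv2.Rodrigues(np.array(p["rvec"],float))[0];t=np.array(p["tvec"],float).ravel()
    u=cv2.undistortPoints(np.array([[uv]],float),np.array(p["mtx"],float),None).ravel()
    d=R.T@np.array([u[0],u[1],1]);return -R.T@t,d/np.linalg.norm(d)
def plane(n,uv,z,p=None):
    c,d=ray(n,uv,p);return c+d*(z-c[2])/d[2]
def tri(u1,u2):
    c,d=ray("scene",u1);e,f=ray("side",u2)
    s=np.linalg.lstsq(np.c_[d,-f],e-c,rcond=None)[0];a,b=c+s[0]*d,e+s[1]*f
    return (a+b)/2,np.linalg.norm(a-b)
def red(img):
    h=cv2.cvtColor(img,cv2.COLOR_BGR2HSV)
    m=((h[...,0]<6)|(h[...,0]>174))&(h[...,1]>170)&(h[...,2]>70)
    return m.astype(np.uint8)*255
def blobs(m,amin=40):
    n,l,s,c=cv2.connectedComponentsWithStats(m)
    return [(s[i].tolist(),np.round(c[i],1).tolist()) for i in range(1,n) if s[i,4]>=amin]
def dig(p): # world point -> move in tool axes (cm) from present
    s=sensors.read_state();from scipy.spatial.transform import Rotation as Ro
    return Ro.from_euler("xyz",s["tool_rot"]).inv().apply(np.array(p)-s["eef_pos"])/10
E
python3 - <<'E'
from h import *
a=cv2.imread("pics/scene0.png");b=cv2.imread("pics/side0.png")
print(blobs(red(a)));print(blobs(red(b)))
print("grip",tri((225,238),(340,295)))
print("slip",tri((347,217),(257,213)))
for uv in [(182,197),(257,258),(298,232)]: print("bed corner z16",plane("side",uv,16).round())
p=camera_params("wrist");print("wristcam",ray("wrist",(320,240)),dig(ray("wrist",(320,240))[0]))
g=plane("side",(340,295),0)
for uv in [(300,331),(326,361),(374,336)]: print("rest corner z8",plane("side",uv,8).round())
for uv in [(348,268),(408,308),(273,392),(397,412)]: print("decoy",plane("side",uv,0).round())
cv2.imwrite("pics/crop.png",cv2.resize(b[180:420,170:490],(800,600),interpolation=cv2.INTER_CUBIC))
E
```

```text
[([58, 0, 14, 5, 55], [64.2, 1.6]), ([228, 4, 11, 31, 274], [233.3, 19.7]), ([387, 127, 59, 18, 531], [413.2, 136.6]), ([335, 213, 22, 12, 152], [345.1, 218.7]), ([213, 220, 23, 34, 585], [224.4, 236.7]), ([408, 256, 14, 14, 155], [414.4, 262.6]), ([262, 342, 59, 50, 1100], [290.2, 367.1]), ([0, 364, 35, 74, 1087], [21.6, 402.9]), ([0, 371, 8, 44, 181], [2.2, 386.4])]
[([11, 96, 84, 44, 1764], [55.9, 119.5]), ([383, 165, 10, 7, 54], [387.3, 167.6]), ([243, 205, 24, 17, 189], [254.6, 213.2]), ([435, 260, 49, 38, 508], [459.5, 278.9]), ([326, 276, 28, 20, 314], [339.2, 285.6]), ([535, 471, 26, 9, 118], [549.8, 476.6])]
grip (array([ 501.16905364, -203.14067148,   99.20796716]), np.float64(0.87368212015741))
slip (array([522.23262104,  79.77302807,  50.36938898]), np.float64(4.481337789241348))
bed corner z16 [438. 243.  16.]
bed corner z16 [473.   5.  16.]
bed corner z16 [575.  16.  16.]
wristcam (array([ 84.10809808, 648.42370785, 373.85740793]), array([ 0.25529707, -0.06149732, -0.96490491])) [  6.70769897   0.07370133 -14.33978412]
rest corner z8 [ 448. -170.    8.]
rest corner z8 [ 449. -241.    8.]
rest corner z8 [ 542. -250.    8.]
decoy [ 605. -103.    0.]
decoy [ 632. -238.    0.]
decoy [ 353. -233.   -0.]
decoy [ 485. -368.    0.]
```

View pics/crop.png

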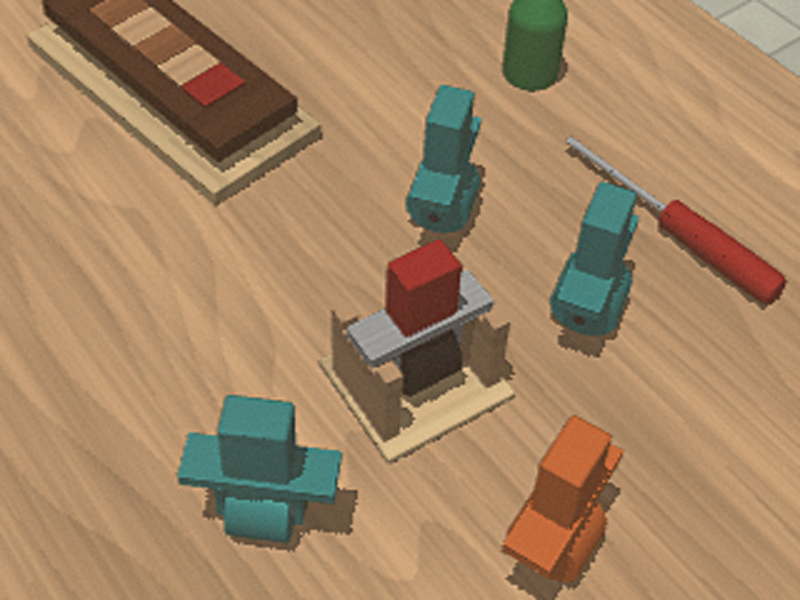

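Confirmed: the real roller is the red-gripped one at crop (425,285), standing in the wooden rest. I'll go over the strip first, on the way.

```bash
python3 -m inch '[[[-23.5,-19.8,0,-20],[-23.5,-19.8,0,-20],[-23.5,-19.8,0,-20],[-23.5,-19.8,0,-20],[-23.5,-19.8,0,-20],[-23.5,-19.8,0,-20],[-23.5,-19.8,0,-20],[-23.5,-19.8,0,-20]]]'; python3 -c "
from h import *
print(dig([515,140,230]),sensors.read_state()['tool_rot'])"
```

```text
clock: 0.77
eef_pos: [336.4, 379.5, 231.0]
tool_rot: [-3.137, 0.001, -3.032]
force: [0.2, -0.8, -0.2]
width: 85.3
gripper_force: 0.0
[-15.13055118 -25.76464063   0.23131732] [-3.13712800e+00  7.99298991e-04 -3.03183472e+00]
```

```bash
python3 -m inch '[[[-15,-25,0,0],[-15,-25,0,0],[-15,-25,0,0],[-15,-25,0,0],[-15,-25,0,0],[-15,-25,0,0],[-15,-25,0,0],[-15,-25,0,0]]]'; python3 -m inch '[[[0,0,0,0],[0,0,0,0]]]';python3 - <<'E'
from h import *
p=camera_params("wrist");import pickle;print(sensors.read_state()["eef_pos"])
a=get_image("wrist");cv2.imwrite("pics/w1.png",a);pickle.dump(p,open("w1.pkl","wb"));print(blobs(red(a)))
E
```

```text
clock: 1.43
eef_pos: [516.1, 145.3, 231.1]
tool_rot: [-3.136, 0.003, -3.038]
force: [0.3, -1.0, -0.6]
width: 85.7
gripper_force: 0.0
clock: 1.6
eef_pos: [510.1, 155.6, 230.9]
tool_rot: [3.141, -0.001, -3.025]
force: [-0.0, 0.5, -0.3]
width: 85.6
gripper_force: 0.0
[510.11435252 155.56123486 230.88358637]
[([210, 189, 37, 48, 965], [223.1, 214.6])]
```

View pics/w1.png

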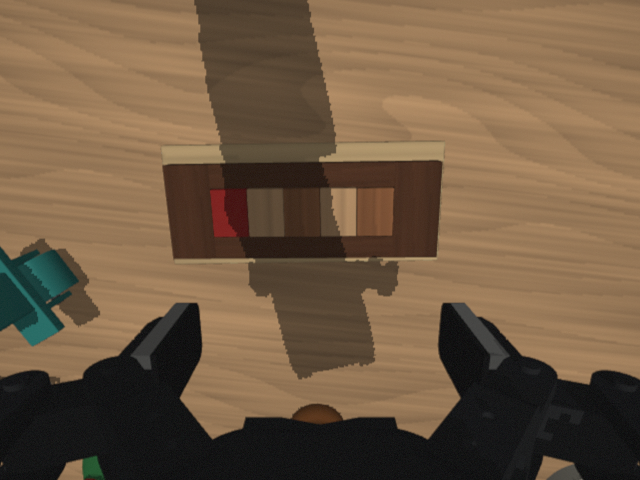

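The wrist view shows the strip with corners (211,189), (213,237), (393,188), (394,236), red slip on the left at (223,214). Next: strip pose from those, then on to the roller.

Run:
```python
from h import *
import pickle;p=pickle.load(open("w1.pkl","rb"))
for z in (44,50,56,62):
    q=[plane("wrist",uv,z,p) for uv in[(211,189),(213,237),(393,188),(394,236)]]
    a,b=(q[0]+q[1])/2,(q[2]+q[3])/2
    B=[plane("wrist",uv,z-4,p) for uv in[(165,165),(443,161),(174,259),(437,258)]]
    L=np.linalg.norm
    print(z,L(b-a).round(1),"ends",a.round(1)[:2],b.round(1)[:2],np.degrees(np.arctan2(*(b-a)[1::-1])).round(2),"board",L(B[1]-B[0]).round(),L(B[3]-B[2]).round(),L(B[0]-B[2]).round(),(sum(B)/4).round(1)[:2],np.degrees(np.arctan2(*(B[1]-B[0])[1::-1])).round(2),np.degrees(np.arctan2(*(B[3]-B[2])[1::-1])).round(2))
print(dig([500,-160,230]),sensors.read_state()["tool_rot"])
```

```text
44 153.1 ends [520.1  65.9] [501.4 217.9] 97.02 board 230.0 232.0 82.0 [510.8 143.4] 97.51 96.92
50 150.4 ends [518.7  67.4] [500.3 216.7] 97.02 board 226.0 228.0 80.0 [509.6 143.5] 97.51 96.92
56 147.6 ends [517.3  68.9] [499.3 215.4] 97.02 board 221.0 223.0 79.0 [508.4 143.6] 97.51 96.92
62 144.8 ends [515.9  70.4] [498.3 214.1] 97.02 board 217.0 219.0 77.0 [507.2 143.7] 97.51 96.92
[  4.72221379 -31.30961077   0.0764434 ] [ 3.14074652e+00 -1.28544876e-03 -3.02255531e+00]
```

```bash
python3 -m inch '[[[2.6,-17.8,0,0],[2.6,-17.8,0,0],[2.6,-17.8,0,0],[2.6,-17.8,0,0],[2.6,-17.8,0,0],[2.6,-17.8,0,0]]]' >/dev/null; python3 -m inch '[[[2.6,-17.8,0,10],[2.6,-17.8,0,10],[2.6,-17.8,0,10],[2.6,-17.8,0,10],[2.6,-17.8,0,10],[2.6,-17.8,0,10],[2.6,-17.8,0,10],[2.6,-17.8,0,10]]]'
python3 - <<'E'
from h import *
p=camera_params("wrist");import pickle;print(sensors.read_state()["eef_pos"])
a=get_image("wrist");cv2.imwrite("pics/w2.png",a);pickle.dump(p,open("w2.pkl","wb"));print(blobs(red(a)))
E
```

```text
clock: 2.82
eef_pos: [501.5, -200.8, 231.1]
tool_rot: [3.139, -0.0, 3.089]
force: [-0.7, 0.6, 0.4]
width: 85.5
gripper_force: 0.0
[ 501.49404107 -200.76528304  231.10597814]
[([296, 193, 42, 69, 2559], [316.4, 227.3]), ([304, 414, 27, 10, 179], [319.0, 419.2])]
```

View pics/w2.png

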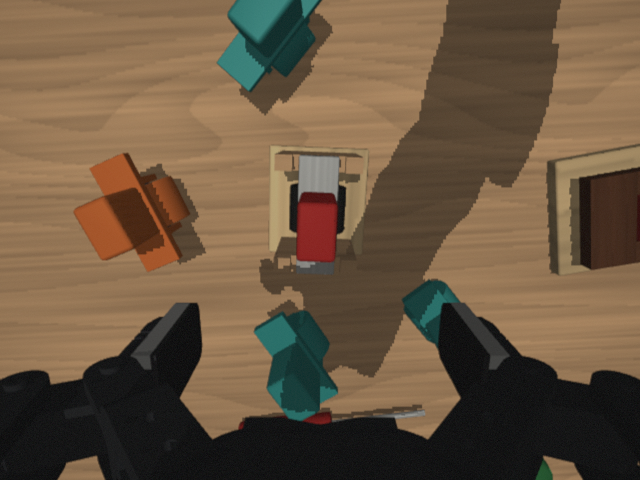

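The red grip's top is at about (317,222), with the crossbar running vertically from (318,155) to (316,272). The decoys are clear of the fingers. Next I'll measure the grip's centre and yaw.

Run:
```python
from h import *
import pickle;p=pickle.load(open("w2.pkl","rb"));a=cv2.imread("pics/w2.png")
m=red(a)
for r in list(range(192,264,6)): c=np.flatnonzero(m[r,280:350])+280; print(r,c.min() if len(c) else 0,c.max() if len(c) else 0,a[r,317])
ang=lambda u,v,z:np.degrees(np.arctan2(*(plane("wrist",v,z,p)-plane("wrist",u,z,p))[1::-1]))
print("rest sides",ang((271,147),(270,253),8),ang((368,150),(362,253),8),"rest c",((plane("wrist",(271,147),8,p)+plane("wrist",(368,150),8,p))/2).round(1))
g=cv2.cvtColor(a,cv2.COLOR_BGR2GRAY).astype(int)
for r in range(158,190,6):
    d=np.abs(np.diff(g[r,288:350]));print(r,[(int(i)+288,int(d[i])) for i in np.argsort(-d)[:5]])
print(camera_params("wrist")["rvec"].ravel()-p["rvec"].ravel())
```

```text
192 0 0 [ 85  89 108]
198 301 333 [20 22 75]
204 298 336 [ 28  31 126]
210 298 337 [ 38  41 142]
216 297 336 [ 35  39 140]
222 297 336 [ 36  39 140]
228 297 336 [ 37  38 139]
234 298 335 [ 37  39 139]
240 297 335 [ 37  41 139]
246 297 334 [ 34  35 137]
252 296 334 [ 35  38 137]
258 298 334 [ 32  35 135]
rest sides -5.432391241893064 -4.603863562418455 rest c [ 449.3 -197.1    8. ]
158 [(291, 49), (293, 47), (344, 25), (338, 21), (346, 20)]
164 [(293, 49), (340, 49), (291, 48), (338, 47), (344, 34)]
170 [(298, 28), (344, 26), (345, 25), (337, 24), (291, 18)]
176 [(298, 46), (337, 40), (338, 17), (299, 13), (297, 10)]
182 [(344, 44), (338, 42), (337, 34), (347, 23), (345, 21)]
188 [(345, 68), (297, 66), (289, 61), (337, 55), (290, 47)]
[ 0.00050153 -0.00021664  0.00021673]
```

Run:
```python
from h import *
import pickle;p=pickle.load(open("w2.pkl","rb"))
P=lambda u,v:plane("wrist",(u,v),114,p)
ang=lambda a,b:np.degrees(np.arctan2(*(b-a)[1::-1]))
print(ang(P(297.7,208),P(296.6,256)),ang(P(337.3,208),P(334.3,256)))
c=P(316.6,232);print(c, P(316.6,202),P(316.6,262),"width",np.linalg.norm(P(297,232)-P(336,232)))
s=sensors.read_state();print(s["eef_pos"],s["tool_rot"],dig([c[0],c[1],74]))
r=(plane("wrist",(271,147),8,p)+plane("wrist",(368,150),8,p))/2
d=np.array([np.cos(np.radians(-5)),np.sin(np.radians(-5))]);print("rest centre",r[:2]+50*d)
```

```text
-5.1557981456023905 -5.882871634715901
[ 499.75188893 -201.8855784   114.        ] [ 479.35693349 -200.76609528  114.        ] [ 521.00310985 -203.05206211  114.        ] width 26.294532847169908
[ 501.47194106 -200.905365    231.16432771] [ 3.13968860e+00 -2.20181176e-04  3.08915379e+00] [ 0.16317054 -0.13682704 15.71623704]
rest centre [ 499.07194462 -201.41059619]
```

```bash
python3 -m inch '[[[0.35,-0.12,4,2],[0.35,-0.12,8,2],[0.35,-0.12,10,2],[0.35,-0.12,10,2],[0.35,-0.12,10,2]]]'; python3 -m inch '[[[0,0,1.5,0],[0,0,3,0],[0,0,4.4,0],[0,0,4.4,0],[0,0,4.4,0]]]';python3 - <<'E'
from h import *
cv2.imwrite("pics/w3.png",get_image("wrist"))
print(sensors.read_state()["eef_pos"])
E
```

```text
clock: 3.28
eef_pos: [497.3, -203.3, 130.9]
tool_rot: [3.14, -0.002, 3.052]
force: [0.3, 0.6, 0.4]
width: 85.3
gripper_force: 0.0
clock: 3.7
eef_pos: [498.3, -205.0, 88.7]
tool_rot: [-3.141, 0.002, 3.05]
force: [0.8, 0.4, -0.3]
width: 85.4
gripper_force: 0.0
[ 498.5938886  -205.32048607   88.99574232]
```

View pics/w3.png

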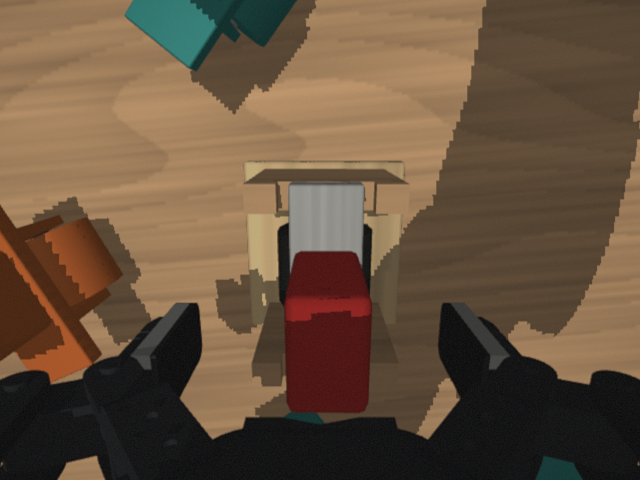

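The grip is centred at column 327 against the finger midline at 321, about 2 mm off, and well aligned. I'll shift and close.

```bash
python3 -m inch '[[[0,0.22,0.2,0],[0,0.22,0.2,0],[0,0.22,0.2,0]]]'; python3 -m inch '[[[0,0,0,0],[0,0,0,0],[0,0,0,0],[0,0,0,0],[0,0,0,0],[0,0,0,0],[0,0,0,0],[0,0,0,0]]]' 0;python3 -m inch '[[[0,0,0,0],[0,0,0,0],[0,0,0,0],[0,0,0,0]]]'
```

```text
clock: 4.0
eef_pos: [497.9, -203.1, 86.1]
tool_rot: [-3.141, 0.001, 3.05]
force: [0.6, 0.3, 0.3]
width: 85.2
gripper_force: 0.0
clock: 4.67
eef_pos: [497.4, -203.1, 85.4]
tool_rot: [3.141, -0.0, 3.049]
force: [-0.3, 0.8, 3.0]
width: 25.2
gripper_force: 58.9
clock: 5.0
eef_pos: [497.4, -203.2, 85.4]
tool_rot: [3.141, -0.0, 3.049]
force: [-1.0, 1.0, 3.6]
width: 25.1
gripper_force: 59.0
```

Gripped at 25 mm. Parked TCP is (497.4, -203.2, 85.4), yaw 3.049. Lifting.

```bash
python3 -m inch '[[[0,0,-1,0],[0,0,-2.5,0],[0,0,-5,0],[0,0,-8,0],[0,0,-11,0],[0,0,-12,0],[0,0,-12,0],[0,0,-12,0]]]'
python3 - <<'E'
from h import *
cv2.imwrite("pics/side4.png",get_image("side"))
m=np.array([509.5,142.]);d=np.array([np.cos(np.radians(97.1)),np.sin(np.radians(97.1))])
s=m-62*d;print(s,m+60*d,dig([*s,206]),sensors.read_state()["force"])
E
```

```text
clock: 5.67
eef_pos: [496.8, -203.0, 204.6]
tool_rot: [3.141, -0.001, 3.049]
force: [0.3, 1.3, -5.9]
width: 25.1
gripper_force: 59.7
[517.16329156  80.47541985] [502.0839114  201.53991627] [ 0.50496326 28.39520484 -0.20368916] [-0.17185969 -0.0462465  -6.45236527]
```

View pics/side4.png

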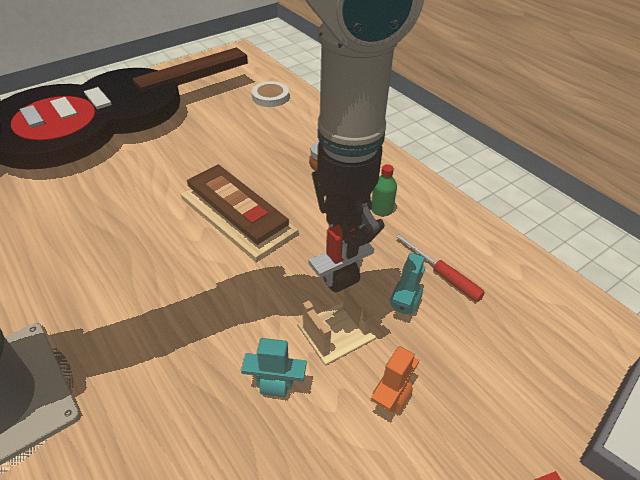

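The roller is held upright at side (340,265). Carrying it over the red slip.

```bash
python3 -m inch '[[[0.2,3,0,-2],[0.3,6,0,-5],[0.3,10,0,-9],[0.3,14,0,-12.4],[0.3,17,0,-12.4],[0.3,20,0,-12.4],[0.3,22,0,-12.4],[0.4,24,0,-12.4]]]'; python3 -m inch '[[[0,0,0,0],[0,0,0,0],[0,0,0,0],[0,0,0,0]]]'; python3 -c "
from h import *
s=sensors.read_state();print(dig([517.2,80.5,140]),np.degrees(s['tool_rot']))"
```

```text
clock: 6.38
eef_pos: [514.0, 38.0, 202.9]
tool_rot: [3.141, -0.004, -3.015]
force: [0.6, -0.3, -4.2]
width: 25.5
gripper_force: 60.4
clock: 6.72
eef_pos: [514.8, 34.6, 204.2]
tool_rot: [-3.141, -0.002, -3.019]
force: [0.9, 0.0, -4.0]
width: 25.2
gripper_force: 60.6
[-0.816334    4.5265195   6.41744781] [-1.79957975e+02 -1.37446455e-01 -1.72991936e+02]
```

```bash
python3 -m inch '[[[-0.4,2,2,0],[-0.8,4.5,4,0],[-0.8,4.5,6,0],[-0.8,4.5,6.4,0],[-0.8,4.5,6.4,0],[-0.8,4.5,6.4,0],[-0.8,4.5,6.4,0],[-0.8,4.5,6.4,0]]]'
python3 - <<'E'
from h import *
import pickle
s=sensors.read_state();print(s["eef_pos"],s["force"])
a=get_image("side");w=get_image("wrist");print([sensors.read_state()["force"].round(1) if hasattr(s["force"],"round") else s["force"]])
cv2.imwrite("pics/s5.png",np.hstack([cv2.resize(a[130:290,150:350],(480,384),interpolation=cv2.INTER_CUBIC)[:,:400],cv2.resize(w,(400,300))[:, :].copy() if 0 else cv2.copyMakeBorder(cv2.resize(w,(400,300)),0,84,0,0,0)]))
E
```

```text
clock: 7.38
eef_pos: [518.8, 80.9, 142.4]
tool_rot: [-3.141, 0.002, -3.019]
force: [0.2, -0.6, -4.1]
width: 25.3
gripper_force: 60.7
[518.82441252  80.86657828 142.43909437] [ 0.22505105 -0.56621722 -4.1254801 ]
[array([ 0.4,  0.4, -4.1])]
```

View pics/s5.png

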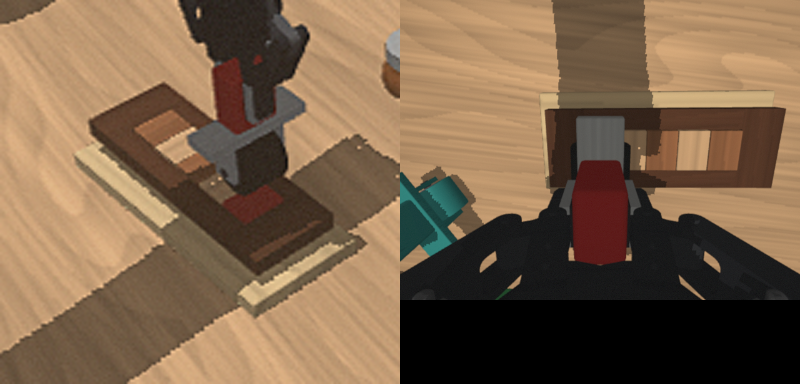

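Roller is aligned over the red slip. Tare Fz is -4.1 N. Descending by touch.

```bash
python3 -m inch '[[[0.15,0,0.4,0],[0.15,0,0.8,0],[0.15,0,1.2,0],[0.15,0,1.2,0]]]' | sed -n 2,4p; for i in 1 2 3; do python3 -c "
from h import *
print(sensors.read_state()['force'])" >/dev/null; done; python3 -m inch '[[[0,0,0.1,0],[0,0,0.2,0],[0,0,0.2,0]]]'| sed -n 2,4p
```

```text
eef_pos: [515.6, 81.5, 128.3]
tool_rot: [-3.142, -0.002, -3.017]
force: [-0.4, 0.1, -4.5]
eef_pos: [516.3, 81.6, 127.1]
tool_rot: [3.142, -0.0, -3.017]
force: [0.2, 0.2, -3.8]
```

```bash
python3 -m inch '[[[0,0,0.1,0],[0,0,0.2,0],[0,0,0.2,0]]]'| sed -n 2,4p
```

```text
eef_pos: [516.3, 81.5, 125.1]
tool_rot: [3.142, -0.0, -3.017]
force: [0.4, -0.6, -4.4]
```

```bash
python3 -m inch '[[[0,0,0.1,0],[0,0,0.2,0],[0,0,0.2,0]]]'| sed -n 2,4p
```

```text
eef_pos: [516.4, 81.6, 123.2]
tool_rot: [3.142, 0.0, -3.017]
force: [0.4, 0.2, -3.9]
```

```bash
python3 -m inch '[[[0,0,0.05,0],[0,0,0.1,0],[0,0,0.1,0]]]'| sed -n 2,4p
```

```text
eef_pos: [516.5, 81.6, 122.6]
tool_rot: [3.142, 0.0, -3.017]
force: [-1.5, 0.5, 0.3]
```

```bash
python3 -m inch '[[[0,0,0.05,0],[0,0,0.1,0],[0,0,0.1,0]]]'| sed -n 2,4p
```

```text
eef_pos: [516.6, 81.6, 121.6]
tool_rot: [3.142, 0.001, -3.017]
force: [-0.9, -0.7, 3.4]
```

```bash
python3 -m inch '[[[0,0,0.05,0],[0,0,0.1,0],[0,0,0.1,0]]]'| sed -n 2,4p
```

```text
eef_pos: [516.5, 81.6, 120.3]
tool_rot: [3.142, 0.0, -3.017]
force: [-0.4, -0.3, 3.5]
```

```bash
python3 -m inch '[[[0,0,0.05,0],[0,0,0.1,0],[0,0,0.1,0]]]'| sed -n 2,4p
```

```text
eef_pos: [516.5, 81.6, 119.2]
tool_rot: [3.142, 0.0, -3.017]
force: [-0.1, -0.2, 3.4]
```

```bash
python3 -m inch '[[[0,0,0.05,0],[0,0,0.1,0],[0,0,0.1,0]]]'| sed -n 2,4p
```

```text
eef_pos: [516.5, 81.6, 118.4]
tool_rot: [-3.142, 0.0, -3.017]
force: [-1.0, -0.2, 4.5]
```

```bash
python3 -m inch '[[[0,0,0.04,0],[0,0,0.08,0],[0,0,0.08,0]]]'| sed -n 2,4p
```

```text
eef_pos: [516.6, 81.5, 117.9]
tool_rot: [3.142, 0.001, -3.017]
force: [-1.5, -0.3, 8.5]
```

```bash
python3 -m inch '[[[0,0.1,0.02,0],[0,0.25,0.03,0],[0,0.4,0.03,0],[0,0.5,0.03,0],[0,0.5,0.03,0]]]'| sed -n 2,4p
```

```text
eef_pos: [516.2, 84.6, 117.9]
tool_rot: [-3.139, 0.001, -3.018]
force: [-1.8, -4.0, 9.0]
```

```bash
python3 -m inch '[[[0,0.15,0,0],[0,0.3,0,0],[0,0.45,0,0],[0,0.6,0,0],[0,0.6,0,0]]]'| sed -n 2,4p
```

```text
eef_pos: [515.4, 91.7, 117.9]
tool_rot: [-3.141, 0.001, -3.018]
force: [-1.3, -2.4, 10.9]
```

```bash
python3 -m inch '[[[0,0.15,0,0],[0,0.3,0,0],[0,0.45,0,0],[0,0.6,0,0],[0,0.8,0,0],[0,0.8,0,0]]]'| sed -n 2,4p
```

```text
eef_pos: [514.3, 100.7, 118.1]
tool_rot: [3.141, 0.001, -3.017]
force: [-2.0, -1.0, 12.3]
```

```bash
python3 -m inch '[[[0,0.15,0,0],[0,0.3,0,0],[0,0.45,0,0],[0,0.6,0,0],[0,0.6,0,0]]]'| sed -n 2,4p
```

```text
eef_pos: [513.6, 106.6, 118.2]
tool_rot: [3.141, 0.001, -3.017]
force: [-1.5, -1.4, 12.4]
```

```bash
python3 -m inch '[[[0,0.15,-0.02,0],[0,0.3,-0.03,0],[0,0.45,-0.03,0],[0,0.6,-0.04,0],[0,0.8,-0.04,0],[0,0.8,-0.04,0]]]'| sed -n 2,4p
```

```text
eef_pos: [512.8, 112.8, 118.5]
tool_rot: [-3.14, 0.001, -3.018]
force: [-0.6, -3.3, 12.3]
```

```bash
python3 -m inch '[[[0,0.15,0,0],[0,0.3,0,0],[0,0.45,-0.01,0],[0,0.6,-0.01,0],[0,0.6,-0.01,0]]]'| sed -n 2,4p
```

```text
eef_pos: [512.1, 118.8, 118.6]
tool_rot: [-3.14, 0.001, -3.018]
force: [-0.6, -3.2, 12.8]
```

```bash
python3 -m inch '[[[0,0.15,-0.02,0],[0,0.3,-0.03,0],[0,0.45,-0.03,0],[0,0.6,-0.04,0],[0,0.8,-0.05,0],[0,0.8,-0.05,0]]]'| sed -n 2,4p
```

```text
eef_pos: [510.9, 128.6, 119.1]
tool_rot: [3.141, 0.001, -3.017]
force: [-1.4, -0.0, 10.0]
```

```bash
python3 -m inch '[[[0,0.15,-0.01,0],[0,0.3,-0.01,0],[0,0.45,-0.02,0],[0,0.6,-0.03,0],[0,0.6,-0.03,0]]]'| sed -n 2,4p
```

```text
eef_pos: [510.1, 134.5, 119.3]
tool_rot: [3.141, 0.001, -3.017]
force: [-1.9, -0.4, 10.1]
```

```bash
python3 -m inch '[[[0,0.15,0,0],[0,0.3,-0.01,0],[0,0.45,-0.01,0],[0,0.6,-0.02,0],[0,0.8,-0.02,0],[0,0.8,-0.02,0]]]'| sed -n 2,4p
```

```text
eef_pos: [509.2, 142.2, 119.5]
tool_rot: [-3.141, 0.001, -3.017]
force: [-1.8, -0.3, 10.3]
```

```bash
python3 -m inch '[[[0,0.15,0,0],[0,0.3,-0.01,0],[0,0.45,-0.02,0],[0,0.6,-0.02,0],[0,0.6,-0.02,0]]]'| sed -n 2,4p
```

```text
eef_pos: [508.7, 146.1, 119.7]
tool_rot: [-3.139, 0.001, -3.018]
force: [-0.8, -5.3, 11.6]
```

```bash
python3 -m inch '[[[0,0.15,-0.01,0],[0,0.3,-0.02,0],[0,0.45,-0.02,0],[0,0.6,-0.03,0],[0,0.8,-0.03,0],[0,0.8,-0.03,0]]]'| sed -n 2,4p
```

```text
eef_pos: [507.4, 156.3, 120.0]
tool_rot: [3.141, 0.001, -3.017]
force: [-1.8, -0.5, 9.9]
```

```bash
python3 -m inch '[[[0,0.15,-0.01,0],[0,0.3,-0.02,0],[0,0.45,-0.02,0],[0,0.6,-0.03,0],[0,0.6,-0.03,0]]]'| sed -n 2,4p
```

```text
eef_pos: [506.7, 162.4, 120.3]
tool_rot: [3.141, 0.001, -3.017]
force: [-1.3, 0.1, 9.7]
```

```bash
python3 -m inch '[[[0,0.15,0,0],[0,0.3,0,0],[0,0.45,-0.01,0],[0,0.6,-0.02,0],[0,0.8,-0.02,0],[0,0.8,-0.02,0]]]'| sed -n 2,4p
```

```text
eef_pos: [505.7, 170.4, 120.5]
tool_rot: [3.141, 0.001, -3.017]
force: [-0.6, -0.3, 10.1]
```

```bash
python3 -m inch '[[[0,0.15,0,0],[0,0.3,-0.01,0],[0,0.45,-0.02,0],[0,0.6,-0.02,0],[0,0.6,-0.02,0]]]'| sed -n 2,4p
```

```text
eef_pos: [505.2, 173.8, 120.5]
tool_rot: [-3.139, 0.001, -3.018]
force: [0.0, -4.2, 10.6]
```

```bash
python3 -m inch '[[[0,0.15,0,0],[0,0.3,-0.01,0],[0,0.45,-0.02,0],[0,0.6,-0.02,0],[0,0.8,-0.03,0],[0,0.8,-0.03,0]]]'| sed -n 2,4p
```

```text
eef_pos: [504.0, 183.8, 120.9]
tool_rot: [-3.142, 0.001, -3.017]
force: [-1.8, -1.0, 9.5]
```

```bash
python3 -m inch '[[[0,0.15,0,0],[0,0.3,-0.01,0],[0,0.45,-0.02,0],[0,0.6,-0.02,0],[0,0.6,-0.02,0]]]'| sed -n 2,4p
```

```text
eef_pos: [503.2, 190.2, 121.1]
tool_rot: [3.141, 0.001, -3.017]
force: [-1.0, 0.4, 9.3]
```

```bash
python3 -m inch '[[[0,0.15,0.01,0],[0,0.3,0,0],[0,0.45,0,0],[0,0.6,-0.01,0],[0,0.8,-0.01,0],[0,0.8,-0.01,0]]]'| sed -n 2,4p
```

```text
eef_pos: [502.2, 198.3, 121.2]
tool_rot: [3.141, 0.001, -3.017]
force: [-1.5, -0.7, 8.4]
```

```bash
python3 -m inch '[[[0,0.15,0,0],[0,0.3,-0.01,0],[0,0.45,-0.02,0],[0,0.6,-0.02,0],[0,0.6,-0.02,0]]]'| sed -n 2,4p
```

```text
eef_pos: [501.5, 204.2, 121.5]
tool_rot: [3.141, 0.001, -3.017]
force: [-1.5, -0.7, 9.4]
```

```bash
python3 -m inch '[[[0,0.15,0,0],[0,0.3,-0.01,0],[0,0.45,-0.02,0],[0,0.6,-0.02,0],[0,0.8,-0.03,0],[0,0.8,-0.03,0]]]'| sed -n 2,4p
```

```text
eef_pos: [500.5, 212.3, 121.7]
tool_rot: [3.141, 0.001, -3.017]
force: [-2.0, -1.0, 8.8]
```

```bash
python3 -m inch '[[[0,0.1,0.02,0],[0,0.2,0.02,0],[0,0.3,0.02,0],[0,0.3,0.02,0]]]'| sed -n 2,4p;  python3 -m inch '[[[0,0,-1,0],[0,0,-3,0],[0,0,-6,0],[0,0,-9,0],[0,0,-9,0],[0,0,-9,0],[0,0,-9,0]]]'; python3 -c "
from h import *
print(dig([497.2,-203.1,212]))
cv2.imwrite('pics/w6.png',cv2.resize(get_image('side')[140:280,150:350],(800,560),interpolation=cv2.INTER_CUBIC))"
```

```text
eef_pos: [500.2, 214.8, 121.6]
tool_rot: [3.141, 0.001, -3.017]
force: [-0.8, -0.5, 10.2]
clock: 19.65
eef_pos: [498.6, 214.0, 209.6]
tool_rot: [-3.141, -0.003, -3.017]
force: [0.1, 0.5, -5.0]
width: 24.9
gripper_force: 60.9
[  5.30467389 -41.37370077  -0.18687977]
```

View pics/w6.png

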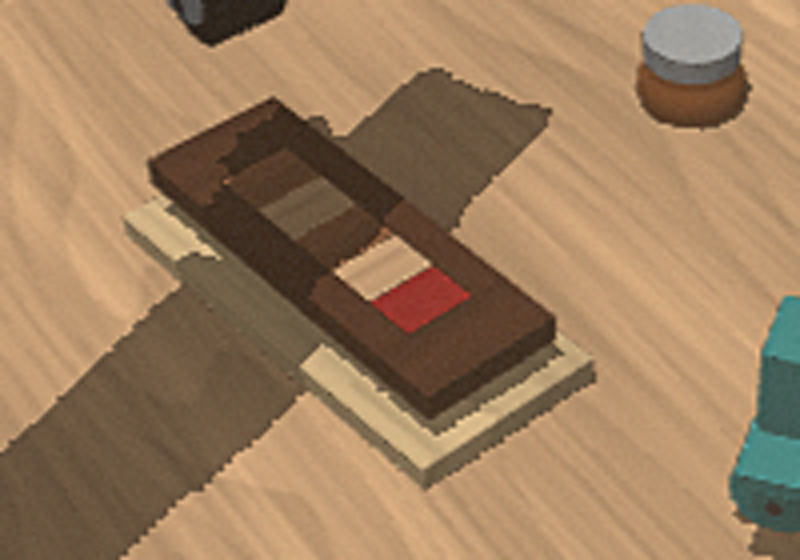

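All five slips look flush with no side faces visible (red at (430,300)). Returning to the rest.

```bash
python3 -m inch '[[[0.3,-2,0,0],[0.8,-5,0,0],[1.2,-9,0,0],[1.6,-13,0,0],[2,-17,0,0],[2.4,-20,0,0],[2.7,-22,0,0],[2.7,-22,0,0]]]' | sed -n 2,2p; python3 -m inch '[[[0.3,-2,0,2],[0.8,-5,0,5],[1.2,-9,0,9],[1.6,-13,0,12.4],[2,-16,0,12.4],[2.4,-18,0,12.4],[2.5,-19.3,0,12.4],[2.5,-19.3,0,12.4]]]'; python3 -m inch '[[[0,0,0,0],[0,0,0,0],[0,0,0,0],[0,0,0,0]]]'>/dev/null; python3 -c "
from h import *
print(dig([497.2,-203.1,85.4]),sensors.read_state()['tool_rot'])"
```

```text
eef_pos: [498.5, -13.7, 209.1]
clock: 21.03
eef_pos: [498.4, -204.7, 209.5]
tool_rot: [-3.14, -0.002, 3.045]
force: [0.2, -0.3, -4.3]
width: 25.5
gripper_force: 60.9
[ 0.20612333 -0.35776016 12.52577614] [ 3.14066085e+00 -3.99690394e-04  3.05218958e+00]
```

```bash
python3 -m inch '[[[0.2,-0.36,0,0],[0.2,-0.36,2,0],[0.2,-0.36,4.5,0],[0.2,-0.36,7,0],[0.2,-0.36,9,0],[0.2,-0.36,9,0],[0.2,-0.36,9,0],[0.2,-0.36,9,0]]]'; python3 -c "
from h import *
print(dig([497.2,-203.1,85.4]),sensors.read_state()['tool_rot'])"
```

```text
clock: 22.03
eef_pos: [497.9, -205.5, 121.9]
tool_rot: [-3.141, 0.002, 3.05]
force: [-0.4, 0.2, -3.8]
width: 25.4
gripper_force: 60.7
[0.10230119 0.23324223 3.65010424] [-3.14099640e+00  1.91606833e-03  3.04957716e+00]
```

```bash
python3 -m inch '[[[0.05,0.2,0.3,0],[0.05,0.2,0.8,0],[0.05,0.2,1.3,0],[0.05,0.2,1.8,0],[0.05,0.2,2.2,0],[0.05,0.2,2.6,0],[0.05,0.2,2.6,0],[0.05,0.2,2.6,0]]]';  python3 -c "
from h import *
print(dig([497.2,-203.1,85.4]))"
```

```text
clock: 22.7
eef_pos: [496.5, -203.1, 94.4]
tool_rot: [3.141, -0.001, 3.049]
force: [-1.0, 0.1, -4.8]
width: 25.4
gripper_force: 61.0
[-0.07461158  0.00480698  0.90084781]
```

```bash
python3 -m inch '[[[-0.07,0,0.2,0],[-0.07,0,0.4,0],[-0.07,0,0.6,0],[-0.07,0,0.8,0],[-0.07,0,0.85,0],[-0.07,0,0.85,0]]]'; python3 -m inch '[[[0,0,0.04,0],[0,0,0.08,0],[0,0,0.08,0]]]' | sed -n 2,4p
```

```text
clock: 23.2
eef_pos: [497.2, -203.0, 86.1]
tool_rot: [3.141, -0.0, 3.049]
force: [-0.1, 0.1, -5.0]
width: 25.5
gripper_force: 61.0
eef_pos: [497.4, -203.1, 85.5]
tool_rot: [3.142, 0.0, 3.049]
force: [0.2, -0.0, -3.5]
```

```bash
python3 -m inch '[[[0,0,0.04,0],[0,0,0.06,0],[0,0,0.06,0]]]' | sed -n 2,4p
```

```text
eef_pos: [497.5, -203.2, 85.4]
tool_rot: [-3.142, 0.0, 3.049]
force: [-1.6, 0.2, 2.1]
```

Seated. Releasing and backing off upward.

```bash
python3 -m inch '[[[0,0,0,0],[0,0,0,0],[0,0,0,0],[0,0,0,0],[0,0,0,0],[0,0,0,0],[0,0,0,0],[0,0,0,0]]]' 8.5 | sed -n 2,5p; python3 -m inch '[[[0,0,-1,0],[0,0,-3,0],[0,0,-6,0],[0,0,-9,0],[0,0,-12,0],[0,0,-15,0],[0,0,-15,0],[0,0,-15,0]]]'; python3 -c "
from h import *
cv2.imwrite('pics/w7.png',np.vstack([cv2.resize(get_image('wrist'),(400,300)),cv2.resize(get_image('side')[240:420,220:460],(400,300))]))"
```

```text
eef_pos: [497.4, -203.2, 84.9]
tool_rot: [3.142, -0.0, 3.049]
force: [-0.3, -0.4, -0.8]
width: 85.1
clock: 25.03
eef_pos: [498.5, -203.6, 237.3]
tool_rot: [-3.141, 0.005, 3.049]
force: [-0.6, -0.1, -0.5]
width: 85.3
gripper_force: 0.0
```

View pics/w7.png

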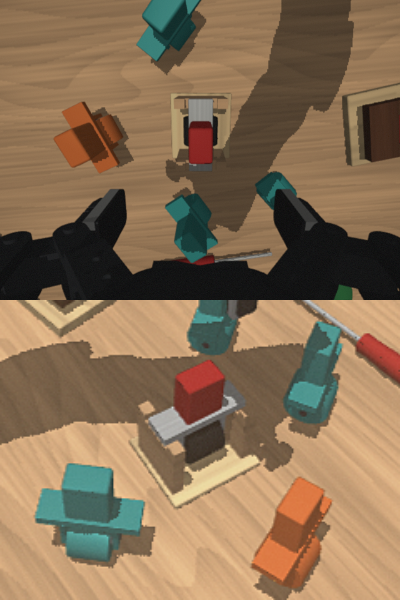

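The roller sits upright in its rest (grip at (200,393) in the lower panel), and the bystanders are undisturbed.

```bash
python3 -c "
from cell import order
print(order.finish_job())"
```

```text
the job is handed in; nothing more can be done
None
```

I rolled the strip in one unbroken pass at about 13–17 N (read at each stop); all five slips look flush, the roller is back upright in its rest, and the job is handed in at about 25 s.

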